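Set the drive pulley to its timing mark and lock it

TASK

Gently turn the pulley on the drive unit by pushing on its rim - never by the bush or hub on its face, and never pressing hard - until the engraved mark faces the fixed pointer. Then take the locking pin from its wooden holder and seat it fully home, upright, through the hole in the locking arm into the pulley's bush, without forcing it. Leave the other things on the bench where they are.

Things in the scene. Friction and masses are not known exactly. Their poses are not given: they have to be found in the camera images.
- stand: Drive unit, fixed: steel base plate 220 x 220 x 12 mm with the pulley on an upright shaft at its centre, the pointer on a post at its +y side and the grey locking arm at its +x side (column 24 x 34 mm, 101 mm out). The rim is free of obstacles on the -x and -y sides. Origin: centre of the plate's underside, on the pulley's axis, at bench height; z up.
- pulley: Aluminium disc 160 mm across, 28 mm thick, turning with drag (0.3 N m) about z; stays where left. Origin: on the axis at its underside, 30 mm above the bench (top at 58); +y towards the mark. At the start the mark is 0.6 to 1.9 rad counter-clockwise of the pointer. Plain rim turned by friction: shut fingertips pressing 12 to 16 N towards the axis carry it along; over 25 N damages it.
- bush (a point): Centre of the top of the bush, a steel ring 28 mm outside, 14 mm bore, 14 mm high, standing on the pulley's face 45 mm from the axis, a quarter turn clockwise from the mark; it comes under the locking hole when the mark faces the pointer. Neither it nor the hub (40 mm across, 14 mm high at the shaft end) is to be pushed by the fingers.
- mark (a point): Outer end of the engraved mark, a dark line 2.5 mm wide on the top face from 51 mm radius out to the rim's edge (80 mm) and down the rim; 58 mm above the bench.
- pointer_tip (a point): Tip of the fixed steel pointer, a small cone on a grey post 16 x 12 mm, 65 mm high; the tip is 84 mm from the pulley's axis on the stand's +y side, 59 mm above the bench.
- lock_hole (a point): Centre of the mouth of the hole in the locking arm, 12.5 mm across, chamfered, through a plate 50 x 50 x 12 mm whose top is 88 mm above the bench and which overhangs the pulley's face; 45 mm from the axis on the stand's +x side. 4 mm below the plate passes the top of the bush.
- pin: Steel locking pin, upright: shank 10 mm across, 27 mm long, chamfered tip; shoulder 24 mm across, 4 mm thick; round handle 18 mm across, 36 mm high (about 90 g). Origin: centre of the tip; z up. It stands in the holder's middle hole, shoulder on the wood. Fully home, the shoulder rests on the locking arm, tip 27 mm below the mouth; no more than 30 N on it.
- holder: Wooden block 70 x 100 x 40 mm with three holes in a row along y; the pin stands in the middle one, the two 9 mm holes beside it are empty. Origin: centre of the underside. Fixed.
- screwdriver: Bystander: screwdriver lying on the bench; origin under its middle.
- wrench: Bystander: wrench lying on the bench.
- offcut: Bystander: plywood offcut 90 x 55 x 12 mm; origin under its middle.
- panel: Bystander: plywood panel 160 x 90 x 6 mm; origin under its middle.
- tape: Bystander: roll of tape 90 mm across, 22 mm high; origin under its middle.
- glue: Bystander: upright glue bottle 56 mm across, 150 mm high; origin under its middle.
- hammer: Bystander: hammer lying on the bench.

How it is judged (in metres and radians):
On the way:
1. the pulley's mark faces the pointer while the pin is still away from the locking arm (distance between mark and pointer_tip below 0.0065 m and horizontal distance between pin and lock_hole above 0.08 m), for 0.3 s.
At the end, for the whole second after the job is handed in: The mark is opposite the pointer (its end within 7 mm of the pointer tip; 4 mm when exact) and the pulley is at rest; the pin is upright (within 0.1 rad) and at rest in the locking hole, tip within 4 mm of its centre line, its shoulder within 2.5 mm of the locking arm's top (distance between mark and pointer_tip below 0.007 m and angular speed of pulley below 0.05 rad/s and horizontal distance between pin and lock_hole below 0.004 m and z of pin in the frame of stand between 0.058 and 0.0635 m and angle between pin's own z axis and vertical below 0.1 rad and linear speed of pin below 0.02 m/s); the robot touches nothing.
It fails at once if the fingers press the pulley's disc with more than 25 N (contact force between the fingers and pulley above 25 N).
It fails at once if the fingers push the bush or hub on the pulley's face (more than 3 N) (contact force between the fingers and pulley_c1 above 3 N or contact force between the fingers and pulley_c2 above 3 N or contact force between the fingers and pulley_c3 above 3 N or contact force between the fingers and pulley_c4 above 3 N or contact force between the fingers and pulley_c5 above 3 N or contact force between the fingers and pulley_c6 above 3 N or contact force between the fingers and pulley_c7 above 3 N or contact force between the fingers and pulley_c8 above 3 N or contact force between the fingers and pulley_c9 above 3 N or contact force between the fingers and pulley_c10 above 3 N).
It fails at once if the pin is forced: more than 30 N between it and the drive unit (contact force between pin and stand above 30 N).
It fails at once if a bystander is disturbed (moved more than 25 mm) (distance of any of screwdriver, wrench, offcut, panel, tape, glue, hammer from where it was at the start of the episode above 0.025 m).
It also fails if it takes over 72 s, if anything falls off the work surface, if the arm or the gripper's body presses on something with over 40 N, if the wrist force passes 120 N, or if a joint passes its speed limit or range.

ROBOT

A 6-joint arm with a two-finger parallel gripper is mounted at the origin on the work surface. World frame = base frame: x ahead of the robot, y to its left, z up, the work surface at z = 0. Lengths are in mm, angles in rad, forces in N, time in s.
With the tool pointing down it reaches from about 350 to 725 mm from the base axis. Payload 4.3 kg.
Tool frame: the origin (TCP) lies on the centre line of the jaws, within the pads' length; the fingertips stand 17 mm ahead of it and the grasp point (between the pads) lies 2 mm behind it; x points along the fingers, z is the direction in which the jaws open and shut, and the axes are right-handed (so a half turn about x gives the same grasp; the last joint's range is limited). The gripper opens to 85 mm and grips with 20 to 120 N. Pads are 22 mm wide; open, the fingers measure 114 mm over their backs; the gripper's body (76 mm by 85 mm) begins 54 mm behind the grasp point. The pads swing forward as they close: fully open they stand 13 mm farther back than shut.
Start: joints at [1.091, 0.377, 0.081, 1.274, 0, 1.46], TCP at [207.83, 536.164, 248.329] pointing down, gripper open.
Joint ranges: [-2.72, 2.72], [-0.84, 1.66], [-1.02, 1.22], [-1.77, 2.12], [-1.37, 1.28], [-3.14, 3.14]. Speed limits (rad/s): [2.57, 2.57, 3.14, 3.14, 3.14, 3.14].

INTERFACE

Orientations are given as a rotation vector (axis times angle).
In Python, from workcell import manip, cams gives the robot as it stands. Calls block until the motion is done:
- manip.reach(position, orientation): joint-space move of the TCP to a pose.
- manip.movel(position, orientation=None, speed=150, max_force=None): straight line of the TCP; orientation=None keeps the orientation; speed is the mean speed in mm/s. With max_force (N) it stops when the force on the tool has changed by that much, and returns True; else False.
- manip.goto_joints(angles): joint-space move.
- manip.gripper_to(opening, effort=None): finger opening in mm; effort is the grip in N (None keeps the last); returns when the fingers have stopped.
- manip.wait(seconds).
- manip.solve_ik(position, orientation): joint angles nearest the present ones, or None.
- cams.capture(name): name is "side" or "top" or "wrist"; returns a dict with "frame" (384x512x3 uint8, red, green, blue), "fx", "fy", "cx", "cy" (pixels), "T" (4x4, takes a point from camera to world coordinates). Camera axes: x right, y down, z forward; pixel columns grow to the right and rows downward; lengths in mm; the calibration is good to about 2 mm. The wrist camera is an equidistant fisheye: a pixel r from the principal point sees the ray r / f radians off the axis. A picture is of the moment at which its call begins. There is no depth.
A pose or a line that the arm cannot do raises manip.Unreachable and nothing moves.
- manip.close_job(): hands the job in, once; it reports no verdict.
Readings, each from a call of its own:
- manip.read_t(): time.
- manip.read_q(): joint angles.
- manip.read_joint_velocities(): joint speeds.
- manip.read_effort(): joint torques, N m.
- manip.read_tool_pos(): TCP position.
- manip.read_tool_rot(): TCP orientation.
- manip.read_force(): force on the tool from outside, world axes, zero at the start.
- manip.read_moment(): the same for the moment, N m.
- manip.read_finger_gap(): finger opening in mm.
Only numpy, scipy, OpenCV 4.12 (cv2) and the standard library are available. Lean on these libraries where they do the work, as an engineer would, in place of code of your own. Each camera call takes 0.05 s, during which the arm holds its last target.

## Working session

There is one attempt and no reset: what is moved stays moved. The work goes in short steps, each a Python script; the robot and the scene stay as the last script left them, time stands still between calls to the robot, and variables do not carry over. Pictures are saved under pics/ and viewed, and the job is handed in when it is done.

```bash
ls; mkdir -p pics
python3 - <<'E'
from workcell import manip, cams
import cv2, numpy as np
for n in ["side","top","wrist"]:
    c=cams.capture(n); cv2.imwrite(f"pics/{n}0.png",cv2.resize(c["frame"][:,:,::-1],(800,600),interpolation=cv2.INTER_CUBIC)); cv2.imwrite(f"pics/{n}0raw.png",c["frame"][:,:,::-1])
    print(n,c["fx"],c["fy"],c["cx"],c["cy"]);print(np.round(c["T"],4).tolist())
print(manip.read_t(),manip.read_tool_rot())
E
```

```text
pics
side 445.83075908720815 445.83075908720815 258.56601301108117 187.71171903201883
[[-0.9979, -0.032, 0.0564, 484.3389], [-0.0614, 0.7478, -0.6611, 801.8763], [-0.0211, -0.6632, -0.7482, 1112.8319], [0.0, 0.0, 0.0, 1.0]]
top 388.58595640887455 388.58595640887455 257.62988030679963 191.73249480924204
[[0.0158, -0.9882, 0.1525, 348.5458], [-0.9999, -0.0151, 0.0058, -117.5756], [-0.0034, -0.1526, -0.9883, 1390.426], [0.0, 0.0, 0.0, 1.0]]
wrist 297.3186396354542 297.3186396354542 257.99920701842143 197.16690218844698
[[0.3606, 0.8865, 0.29, 134.147], [0.9327, -0.3426, -0.1127, 563.9622], [-0.0006, 0.3111, -0.9504, 373.0647], [0.0, 0.0, 0.0, 1.0]]
0.15 [-0.93342327  1.36317687  0.93217388]
```

View pics/side0.png

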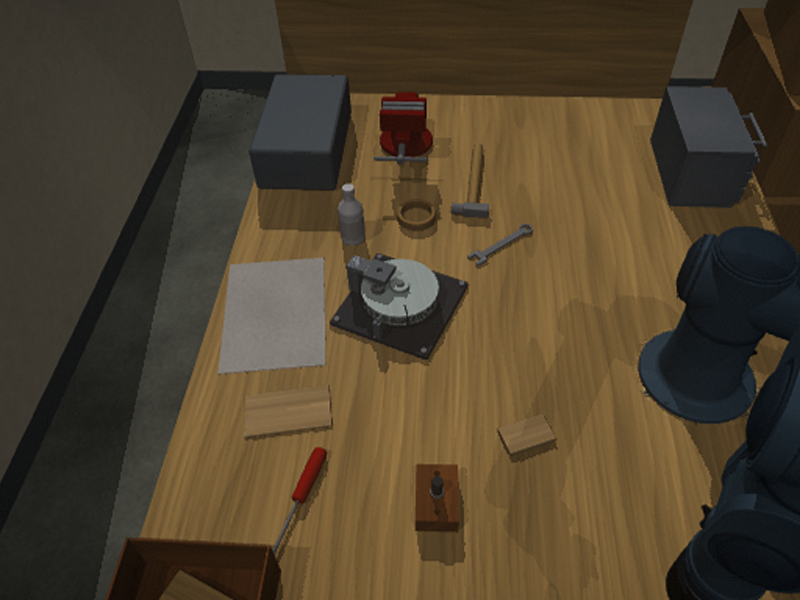

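View pics/top0.png

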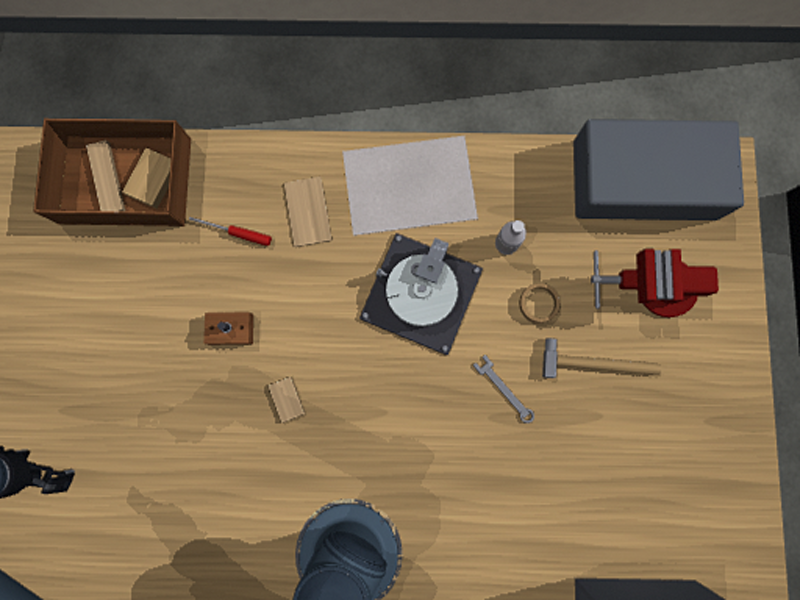

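View pics/wrist0.png

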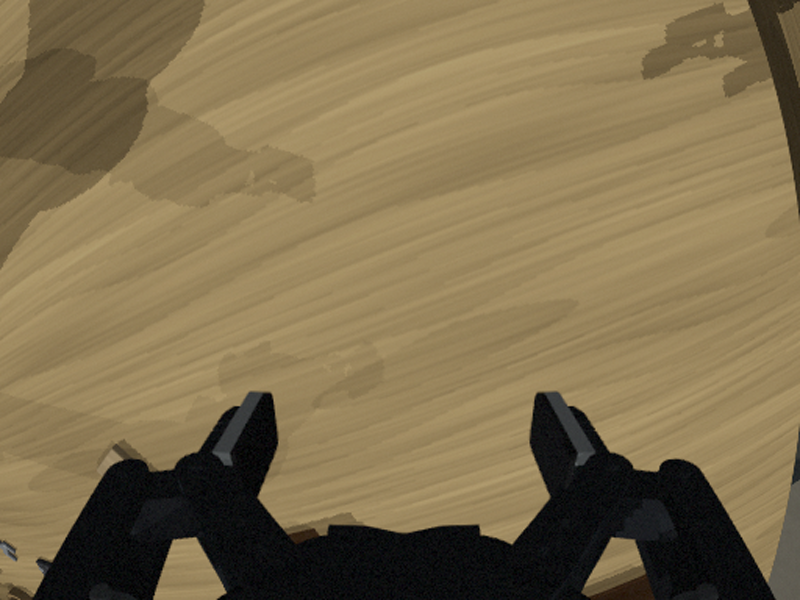

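The side view shows the stand around (400,300) and the pin in its holder at (437,490). In the top view they are at (422,290) and (227,328). I'll enlarge both.

Run:
```python
import cv2
def crop(n,x,y,w,h,o):
    im=cv2.imread(f"pics/{n}0raw.png")[y:y+h,x:x+w]; s=min(800/w,600/h)
    cv2.imwrite(o,cv2.resize(im,None,fx=s,fy=s,interpolation=cv2.INTER_CUBIC)); print(o,s)
crop("top",220,140,100,90,"pics/t_stand.png")
crop("top",120,185,60,45,"pics/t_hold.png")
crop("side",205,155,100,75,"pics/s_stand.png")
crop("side",250,285,60,60,"pics/s_hold.png")
```

```text
pics/t_stand.png 6.666666666666667
pics/t_hold.png 13.333333333333334
pics/s_stand.png 8.0
pics/s_hold.png 10.0
```

View pics/t_stand.png

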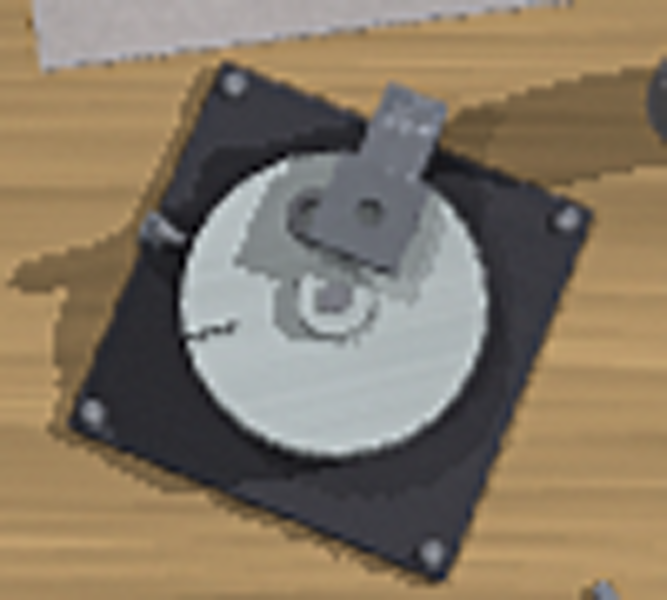

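View pics/t_hold.png

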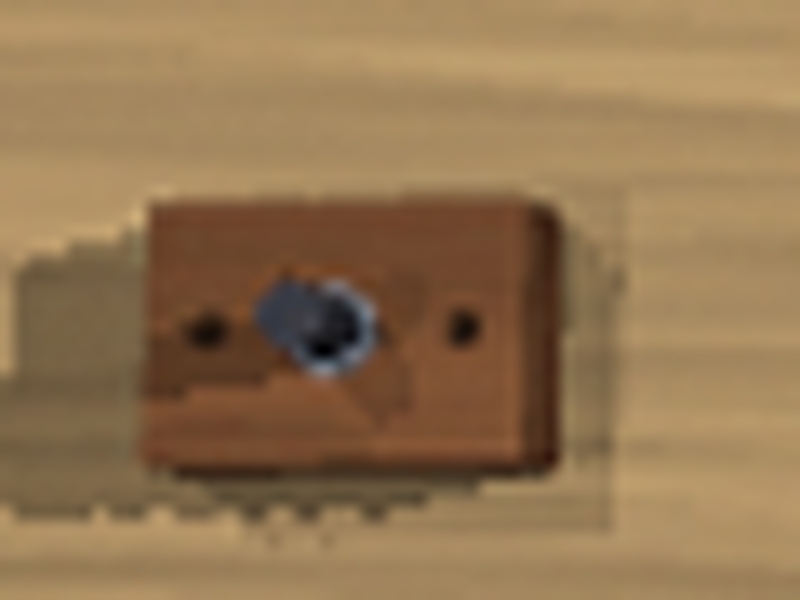

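View pics/s_stand.png

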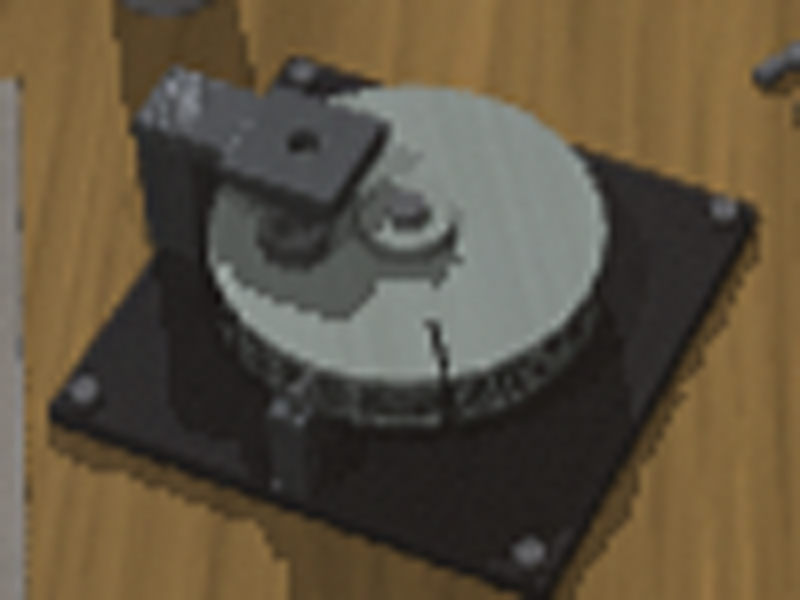

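View pics/s_hold.png

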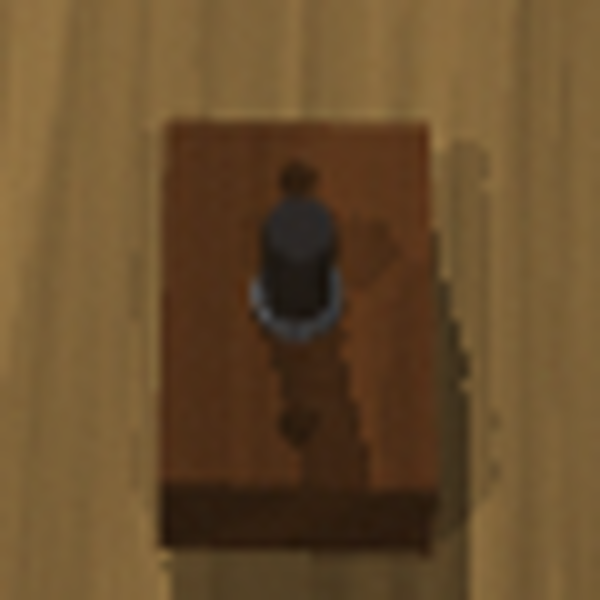

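```bash
cat > h.py <<'E'
import numpy as np, cv2, json
from workcell import manip, cams
CAM={"side":(445.83075908720815,258.56601301108117,187.71171903201883,np.array([[-0.9979,-0.032,0.0564,484.3389],[-0.0614,0.7478,-0.6611,801.8763],[-0.0211,-0.6632,-0.7482,1112.8319]])),
"top":(388.58595640887455,257.62988030679963,191.73249480924204,np.array([[0.0158,-0.9882,0.1525,348.5458],[-0.9999,-0.0151,0.0058,-117.5756],[-0.0034,-0.1526,-0.9883,1390.426]]))}
def ray(n,u,v):
    f,cx,cy,T=CAM[n]; d=T[:,:3]@np.array([(u-cx)/f,(v-cy)/f,1]); return T[:,3],d
def at(n,p,x0,y0,s,z):
    u=x0+(p[0]+.5)/s-.5; v=y0+(p[1]+.5)/s-.5
    o,d=ray(n,u,v); return o+d*(z-o[2])/d[2]
def proj(n,P):
    f,cx,cy,T=CAM[n]; c=T[:,:3].T@(np.array(P)-T[:,3]); return np.array([f*c[0]/c[2]+cx,f*c[1]/c[2]+cy])
E
python3 - <<'E'
from h import *
np.set_printoptions(precision=1,suppress=True)
T=lambda p,z:at("top",p,220,140,20/3,z)
S=lambda p,z:at("side",p,205,155,8,z)
print("axis top",T((335,303),58),"hub",T((331,293),72),"side", S((408,233),58),"hub",S((407,208),72))
b=[T(p,14) for p in[(235,82),(568,217),(432,552),(92,412)]]; print("bolts",*b,np.mean(b,0))
d=b[1]-b[0];e=b[2]-b[3];print(d,e)
b=[S(p,14) for p in[(85,388),(301,70),(723,208),(529,550)]]; print("bolts side",*b,np.mean(b,0))
print("hole",T((370,210),88),S((303,141),88))
print("mark",T((184,338),58),S((441,381),58))
print("ptr",T((182,238),59),S((306,380),59))
H=lambda p,z:at("top",p,120,185,40/3,z)
G=lambda p,z:at("side",p,250,285,10,z)
print("pin top handle",H((287,312),80),G((302,227),80),"shoulder",H((328,328),44),G((296,295),44))
print("holes",H((208,330),40),H((463,328),40),G((298,178),40),G((298,424),40))
E
```

```text
axis top [ 578.4 -151.8   58. ] hub [ 581.2 -149.3   72. ] side [ 574.5 -146.9   58. ] hub [ 574.6 -147.6   72. ]
bolts [707.6 -97.   14. ] [ 635.2 -278.6   14. ] [ 452.6 -205.9   14. ] [524.8 -23.4  14. ] [ 580.1 -151.2   14. ]
[ -72.5 -181.6    0. ] [ -72.1 -182.5    0. ]
bolts side [702.1 -97.5  14. ] [ 630.8 -279.4   14. ] [ 447.9 -206.    14. ] [521.  -24.7  14. ] [ 575.5 -151.9   14. ]
hole [ 621.9 -168.4   88. ] [ 616.8 -167.2   88. ]
mark [558.7 -73.4  58. ] [556.8 -71.   58. ]
ptr [611.5 -71.3  59. ] [608.6 -68.4  59. ]
pin top handle [489.1 284.8  80. ] [484.8 285.5  80. ] shoulder [488.9 284.9  44. ] [485.8 286.3  44. ]
holes [488.3 317.5  40. ] [489.9 250.7  40. ] [486.3 251.7  40. ] [484.2 319.   40. ]
```

```bash
cat >> h.py <<'E'
from scipy.spatial.transform import Rotation as R
AX=np.array([577.3,-151.2]); YAW=-0.378
def ori(phi):
    c,s=np.cos(phi),np.sin(phi)
    M=np.array([[0,0,-1.],[c,s,0],[s,-c,0]]).T
    return R.from_matrix(M).as_rotvec()
def rim(a,r): return AX+r*np.array([np.cos(a),np.sin(a)])
def snap(n,o,crop=None):
    c=cams.capture(n); im=c["frame"][:,:,::-1]; cv2.imwrite(f"pics/{o}raw.png",im); np.savez(f"pics/{o}.npz",T=c["T"],f=c["fx"],c=[c["cx"],c["cy"]])
    x,y,w,h=crop or (0,0,512,384); s=min(800/w,600/h)
    cv2.imwrite(f"pics/{o}.png",cv2.resize(im[y:y+h,x:x+w],None,fx=s,fy=s,interpolation=cv2.INTER_CUBIC)); return c
E
python3 - <<'E'
from h import *
M=R.from_rotvec(manip.read_tool_rot()).as_matrix(); print(M.round(2))
print("cam in tool",M.T@(np.array([134.1,564,373.1])-manip.read_tool_pos()))
for sg in (0,np.pi):
  for a in np.radians([200,180,158]):
    for z in (50,150):
        print(sg,a,z,manip.solve_ik([*rim(a,100),z],ori(a+sg)))
E
```

```text
[[-0.   -0.93  0.36]
 [-0.    0.36  0.93]
 [-1.    0.   -0.  ]]
cam in tool [-125.52360466   78.79259731   -0.39173353]
0 3.490658503988659 50 [-0.4888678   0.41505157 -0.41336247  0.74238228  0.         -0.83793365]
0 3.490658503988659 150 [-0.4888678   0.31418457 -0.27143922  0.98517254  0.         -0.83793365]
0 3.141592653589793 50 [-0.4335493   0.38677678 -0.45930026  0.72471929  0.         -0.4335493 ]
0 3.141592653589793 150 [-0.4335493   0.28237023 -0.31621881  0.97220729  0.         -0.4335493 ]
0 2.7576202181510405 50 [-0.3580607   0.3819116  -0.46710866  0.72177606  0.          0.02591173]
0 2.7576202181510405 150 [-0.3580607   0.2768929  -0.32379945  0.97010397  0.          0.02591173]
3.141592653589793 3.490658503988659 50 [-0.4888678   0.41505157 -0.41336247  0.74238228  0.          2.30365901]
3.141592653589793 3.490658503988659 150 [-0.4888678   0.31418457 -0.27143922  0.98517254  0.          2.30365901]
3.141592653589793 3.141592653589793 50 [-0.4335493   0.38677678 -0.45930026  0.72471929  0.          2.70804335]
3.141592653589793 3.141592653589793 150 [-0.4335493   0.28237023 -0.31621881  0.97220729  0.          2.70804335]
3.141592653589793 2.7576202181510405 50 [-0.3580607   0.3819116  -0.46710866  0.72177606  0.         -3.11568092]
3.141592653589793 2.7576202181510405 150 [-0.3580607   0.2768929  -0.32379945  0.97010397  0.         -3.11568092]
```

Run:
```python
from h import *
a=np.radians(196)
manip.reach([*rim(a,110),150],ori(a))
manip.gripper_to(0,40)
c=snap("wrist","w1"); print(manip.read_t(),manip.read_finger_gap(),manip.read_force()); print(c["T"].round(3).tolist())
```

```text
3.6833 -0.22902549737622901 [ 0.45384936  1.03525907 -0.33843938]
[[-0.276, 0.913, 0.3, 395.73], [0.961, 0.262, 0.087, -204.237], [0.001, 0.312, -0.95, 275.595], [0.0, 0.0, 0.0, 1.0]]
```

View pics/w1.png

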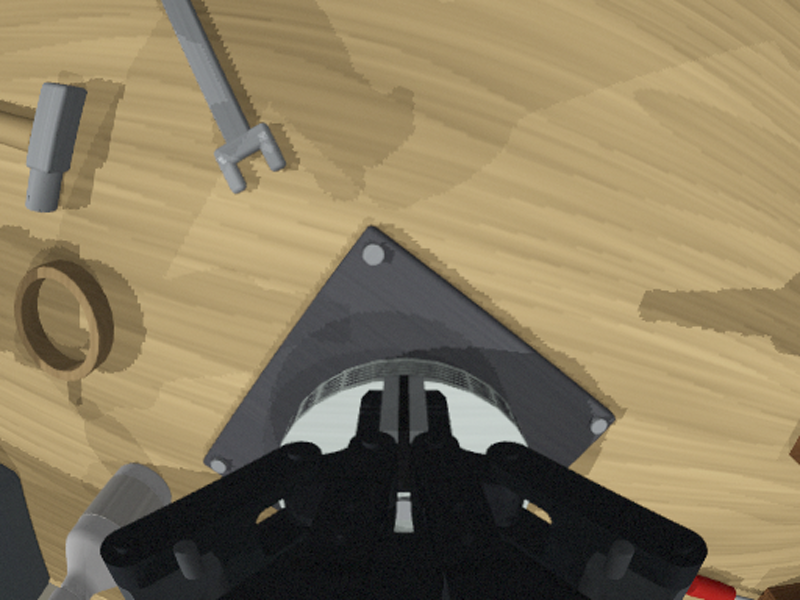

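The wrist view shows bolts at (373,255), (220,466) and (599,427). The shut fingertips are over the rim, which spans columns 283 to 525. I'll check the bolts against the other cameras.

```bash
cat >> h.py <<'E'
def wat(o,p,z,s=800/512,x0=0,y0=0):
    d=np.load(f"pics/{o}.npz"); T=d["T"]; u=x0+(p[0]+.5)/s-.5-d["c"][0]; v=y0+(p[1]+.5)/s-.5-d["c"][1]
    r=np.hypot(u,v); th=r/d["f"]; k=np.sin(th)/max(r,1e-9)
    w=T[:3,:3]@np.array([u*k,v*k,np.cos(th)]); return T[:3,3]+w*(z-T[2,3])/w[2]
E
python3 - <<'E'
from h import *
for p in[(373,255),(220,466),(599,427)]: print(wat("w1",p,14).round(1))
b=[wat("w1",p,14) for p in[(220,466),(599,427)]];print("mid",np.mean(b,0))
print([rim(YAW+k*np.pi/4,138.5).round(1) for k in(-3,-1,3)])
E
```

```text
[ 452. -206.   14.]
[ 634.5 -277.3   14. ]
[525.1 -22.2  14. ]
mid [ 579.80767516 -149.74131919   14.        ]
[array([ 450.1, -206.1]), array([ 632.2, -278.4]), array([522.4, -24. ])]
```

```bash
sed -i 's/AX=np.array.*; /AX=np.array([578.5,-151.0]); /' h.py
python3 - <<'E'
from h import *
a=np.radians(196); n=np.array([np.cos(a),np.sin(a)])
manip.movel([*rim(a,110),52],ori(a),speed=120)
manip.wait(0.2)
F0=np.mean([manip.read_force() for _ in range(5)],0); print("F0",F0, manip.read_force())
hit=manip.movel([*rim(a,97),52],speed=40,max_force=6)
if not hit: hit=manip.movel([*rim(a,86),52],speed=8,max_force=6)
p=np.array(manip.read_tool_pos()); print(hit,p,np.hypot(*(p[:2]-AX)))
for i in range(4):
    manip.wait(0.05); f=np.array(manip.read_force())-F0; print(f, f[:2]@n)
print(manip.read_t()); np.save("F0.npy",F0)
E
```

```text
F0 [ 0.25831368 -0.0565342  -0.74892285] [ 0.25831368 -0.0565342  -0.74892285]
True [ 489.60342042 -176.07336058   51.47065097] 92.36490281885011
[-0.57944504 -1.13051955 -0.14546246] 0.86861173552503
[-0.19858177  0.26803531  0.52895504] 0.117008501981076
[-0.39124348 -0.02381985  0.74040485] 0.3826530097153956
[-0.17027176  0.47724097  0.96358052] 0.0321302841357215
6.35
```

Run:
```python
from h import *
F0=np.load("F0.npy")
a=np.radians(196); n=np.array([np.cos(a),np.sin(a)])
for r in np.arange(92.2,88,-.4):
    manip.movel([*rim(a,r),52],ori(a),speed=20)
    f=np.mean([np.array(manip.read_force()) for _ in range(3)],0)-F0; p=np.array(manip.read_tool_pos())
    print(round(r,2),f.round(2),round(f[:2]@n,2),round(np.hypot(*(p[:2]-AX)),2))
    if f[:2]@n>9: break
print(manip.read_t())
```

```text
92.2 [-0.34  0.94  0.54] 0.07 92.2
91.8 [-1.12 -0.75  0.95] 1.28 92.03
91.4 [-3.12 -0.75  2.56] 3.21 91.96
91.0 [-5.1  -2.45  3.53] 5.58 91.91
90.6 [-6.19 -2.08  4.83] 6.52 91.91
90.2 [-6.89 -2.96  5.58] 7.44 91.89
89.8 [-7.79 -2.76  6.44] 8.24 91.91
89.4 [-9.38 -2.76  8.02] 9.77 91.87
8.35
```

```bash
cat >> h.py <<'E'
def push(a0,a1,r,z,target=13.5,step=np.radians(1.5),speed=25,a_ready=False):
    F0=np.load("F0.npy"); N=max(1,int(np.ceil(abs(a1-a0)/step)))
    for i,a in enumerate(np.linspace(a0,a1,N+1)):
        n=np.array([np.cos(a),np.sin(a)]); t=np.array([n[1],-n[0]])
        manip.movel([*rim(a,r),z],ori(a),speed=speed)
        f=np.mean([np.array(manip.read_force()) for _ in range(3)],0)-F0
        fr=f[:2]@n; print(round(np.degrees(a),1),"r",round(r,2),"fr",round(fr,2),"ft",round(f[:2]@t,2),"fz",round(f[2],2),"z",round(z,1))
        if np.linalg.norm(f)>19: r+=1.5; print("relief"); continue
        r=np.clip(r-0.2*(target-fr),84,95)
        z+=np.clip(0.1*f[2],-.4,.4)
        z=np.clip(z,50,56)
    return r,z
E
python3 - <<'E'
from h import *
r,z=89.4,52
a=np.radians(196)
for k in range(8):
    r,z=push(a,a,r,z)
np.save("rz.npy",[r,z]); print(r,z,manip.read_t(),manip.read_tool_pos())
E
```

```text
196.0 r 89.4 fr 9.51 ft -1.08 fz 7.56 z 52
196.0 r 88.6 fr 9.9 ft -1.41 fz 6.7 z 52.4
196.0 r 87.88 fr 11.4 ft -2.88 fz 5.49 z 52.8
196.0 r 87.46 fr 12.6 ft -2.2 fz 3.07 z 53.2
196.0 r 87.28 fr 12.16 ft -4.04 fz 1.64 z 53.5
196.0 r 87.01 fr 12.64 ft -3.3 fz 0.59 z 53.7
196.0 r 86.84 fr 12.7 ft -3.26 fz 0.47 z 53.7
196.0 r 86.68 fr 12.62 ft -4.33 fz 1.46 z 53.8
196.0 r 86.51 fr 13.6 ft -3.62 fz 0.13 z 53.9
196.0 r 86.53 fr 13.29 ft -3.75 fz 0.3 z 53.9
196.0 r 86.49 fr 12.81 ft -3.15 fz 0.56 z 54.0
196.0 r 86.35 fr 12.98 ft -4.06 fz -0.05 z 54.0
196.0 r 86.24 fr 12.92 ft -3.53 fz 0.94 z 54.0
196.0 r 86.12 fr 14.22 ft -3.02 fz 0.41 z 54.1
196.0 r 86.27 fr 13.15 ft -2.89 fz -1.14 z 54.2
196.0 r 86.2 fr 13.51 ft -2.94 fz 0.15 z 54.0
86.20150054744607 54.051895084796655 12.35 [ 490.05546242 -175.62087486   52.09274362]
```

Run:
```python
from h import *
r,z=np.load("rz.npy")
r,z=push(np.radians(196),np.radians(172),r,z,step=np.radians(2),speed=30)
np.save("rz.npy",[r,z]); print(r,z,manip.read_t(),manip.read_tool_pos())
snap("top","t2",(220,140,100,75)); snap("side","s2",(205,155,100,75))
```

```text
196.0 r 86.2 fr 13.27 ft -3.29 fz 1.03 z 54.1
194.0 r 86.15 fr 13.37 ft -2.92 fz 0.63 z 54.2
192.0 r 86.13 fr 12.19 ft -2.46 fz -0.39 z 54.2
190.0 r 85.87 fr 13.01 ft -2.57 fz 1.56 z 54.2
188.0 r 85.77 fr 13.41 ft -2.67 fz 0.71 z 54.3
186.0 r 85.75 fr 11.28 ft -2.7 fz 0.76 z 54.4
184.0 r 85.31 fr 12.95 ft -3.53 fz 1.76 z 54.5
182.0 r 85.2 fr 13.3 ft -2.41 fz 0.99 z 54.7
180.0 r 85.15 fr 12.6 ft -1.99 fz 0.3 z 54.8
178.0 r 84.97 fr 11.74 ft -2.85 fz 0.07 z 54.8
176.0 r 84.62 fr 14.15 ft -3.36 fz 0.53 z 54.8
174.0 r 84.75 fr 11.82 ft -2.0 fz -0.48 z 54.8
172.0 r 84.42 fr 13.03 ft -2.88 fz 1.87 z 54.8
84.32394277579567 54.98792702526779 15.6 [ 487.63180774 -137.47154368   52.11644916]
```

View pics/t2.png

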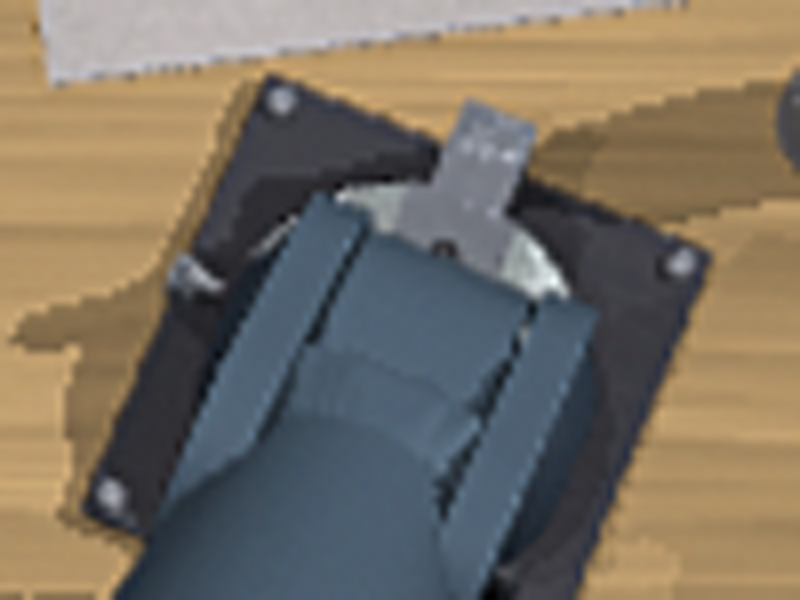

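View pics/s2.png

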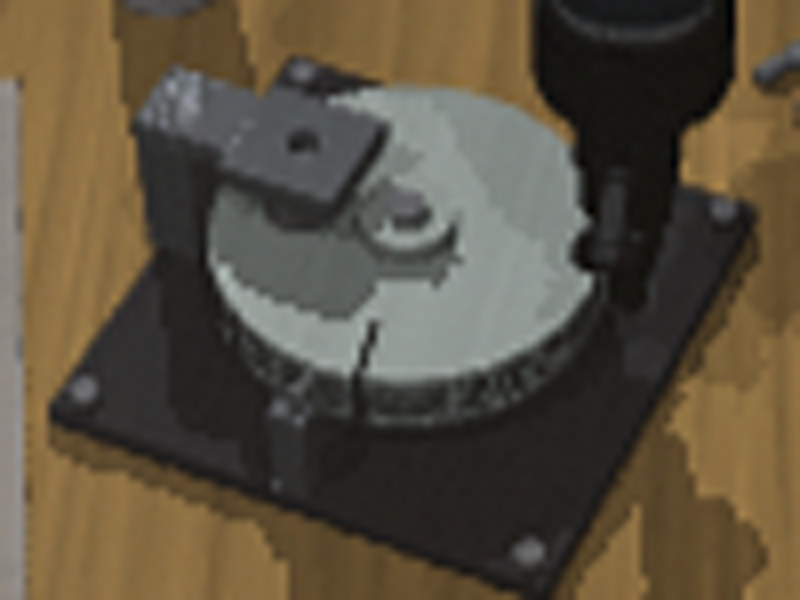

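Run:
```python
from h import *
S=lambda p,z:at("side",p,205,155,8,z)
ax=np.array([575.3,-150.8])
for p in[(441,381),(358,377),(375,322),(433,322)]:
    q=S(p,58)[:2]-ax; print(q.round(1),np.hypot(*q).round(1),np.degrees(np.arctan2(*q[::-1])).round(1))
print("target",np.degrees(YAW)+90)
# where mark end / inner should appear
for r in (51,80): 
    P=ax+r*np.array([np.cos(YAW+np.pi/2),np.sin(YAW+np.pi/2)]); u=proj("side",[*P,58]); print(r,(u[0]+.5-205)*8-.5,(u[1]+.5-155)*8-.5)
```

```text
[-18.5  79.8] 82.0 103.1
[13.5 79.2] 80.4 80.3
[ 9.  51.1] 51.9 80.1
[-13.6  50.2] 52.0 105.2
target 68.34219534405489
51 350.8851744867234 314.02915420833233
80 317.91291802275146 365.9698959521618
```

```bash
sed -i 's/,84,95)/,78,95)/' h.py
python3 - <<'E'
from h import *
r,z=np.load("rz.npy")
r,z=push(np.radians(171.5),np.radians(160.3),r,z,step=np.radians(1.8),speed=30)
np.save("rz.npy",[r,z]); print(r,z,manip.read_t(),manip.read_tool_pos())
snap("side","s3",(205,155,100,75))
E
```

```text
171.5 r 84.32 fr 12.93 ft -3.12 fz -0.05 z 55.0
169.9 r 84.21 fr 13.32 ft -2.98 fz 0.65 z 55.0
168.3 r 84.17 fr 11.58 ft -2.33 fz 0.52 z 55.0
166.7 r 83.79 fr 13.07 ft -3.4 fz 0.24 z 55.1
165.1 r 83.7 fr 12.38 ft -2.62 fz 0.7 z 55.1
163.5 r 83.48 fr 12.47 ft -3.03 fz 1.43 z 55.2
161.9 r 83.27 fr 13.12 ft -2.11 fz 1.18 z 55.3
160.3 r 83.2 fr 12.89 ft -2.6 fz 0.82 z 55.5
83.07593573453276 55.53682999308572 17.7 [ 492.05083537 -120.12703762   52.15189152]
```

View pics/s3.png

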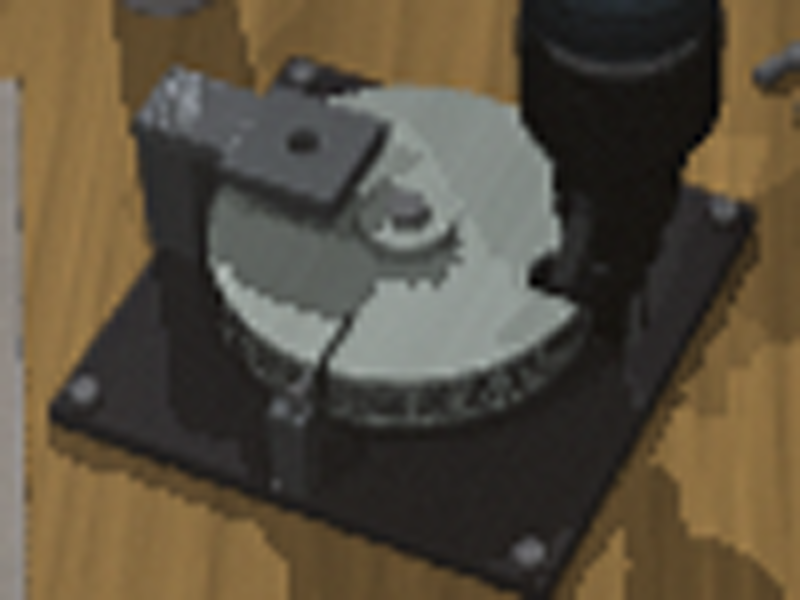

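Run:
```python
from h import *
a=np.radians(160.3);
p=np.array(manip.read_tool_pos()); n=np.array([np.cos(a),np.sin(a)])
manip.movel([*(p[:2]+n*25),p[2]],ori(a),speed=60)
manip.movel([*(p[:2]+n*25),170],ori(a),speed=180)
q=[350,-60,220]
manip.reach([400,0,220],ori(a))
snap("top","t4",(220,140,100,75)); snap("side","s4",(225,180,40,30)); print(manip.read_t(),manip.read_force())
```

```text
19.9917 [-0.22108013 -0.21104188  0.11366156]
```

View pics/t4.png

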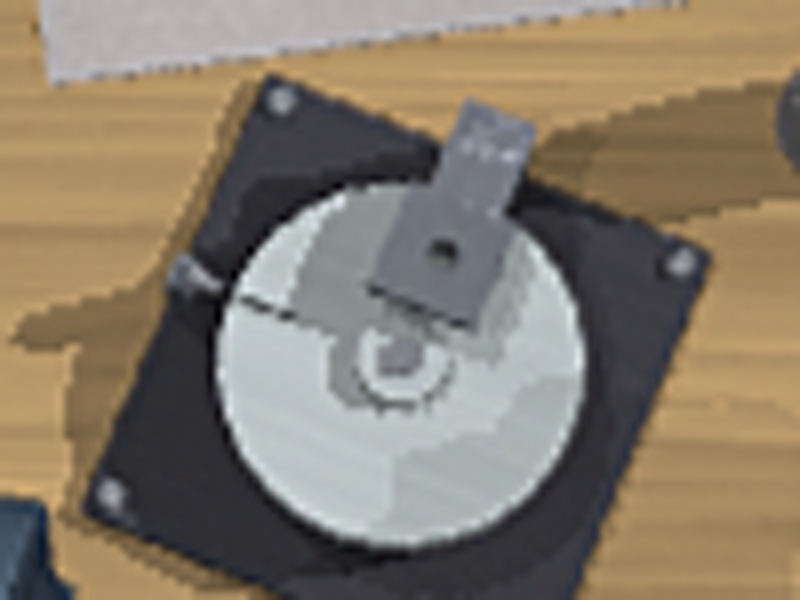

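View pics/s4.png

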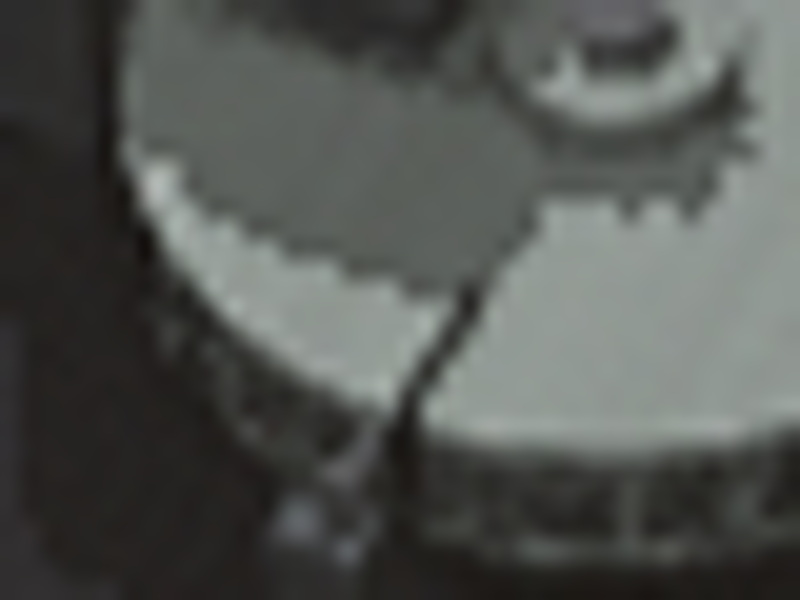

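Run:
```python
from h import *
T=lambda p,z:at("top",p,220,140,8,z)[:2]
S=lambda p,z:at("side",p,225,180,20,z)[:2]
ang=lambda v:np.degrees(np.arctan2(v[1],v[0])).round(2)
c=T((401,364.5),58); print("c",c)
print("mark",ang(T((240,297),58)-c),ang(T((297,319),58)-c),ang(T((240,297),58)-T((297,319),58)),"ptr",ang(T((220,286),59)-c), "target68.34")
print("mark-ptr",np.hypot(*(T((240,297),58)-T((220,286),59))))
sc=np.array([575.3,-151.2])
for p in[(402,405),(470,300)]: print(S(p,58)-sc,np.hypot(*(S(p,58)-sc)),ang(S(p,58)-sc))
h=T((443,251),88); print("hole",h,(h-c),ang(h-c)+90)
for b in ((283,99),(681,261),(111,495)): print(T(b,14))
```

```text
c [ 578.03951721 -151.32464124]
mark 67.79 66.9 69.45 ptr 67.19 target68.34
mark-ptr 9.9015419423707
[28.56342954 72.61404308] 78.02992220886058 68.53
[19.70165314 50.81890153] 54.50427404787137 68.81
hole [ 622.35674455 -167.96679201] [ 44.31722733 -16.64215076] 69.42
[707.4116626 -97.3755076]
[ 634.92946375 -278.26217632]
[524.55169985 -23.66646937]
```

Run:
```python
from h import *
ph=YAW+np.pi
print(manip.solve_ik([487,285.5,62],ori(ph)),manip.solve_ik([620,-168,112],ori(ph)),manip.solve_ik([620,-168,190],ori(ph)))
manip.reach([487,285.5,160],ori(ph))
manip.gripper_to(60,40)
snap("wrist","w5"); print(manip.read_t(),manip.read_tool_pos())
```

```text
[ 0.41787451  0.48042734 -0.26700972  0.82335926  0.          0.79587451] [-0.36331695  0.57818491  0.04356305  1.03617447  0.          0.01468305] [-0.36331695  0.53639198  0.17948158  1.21388592  0.          0.01468305]
21.8083 [486.96326738 285.5044365  160.02682163]
```

View pics/w5.png

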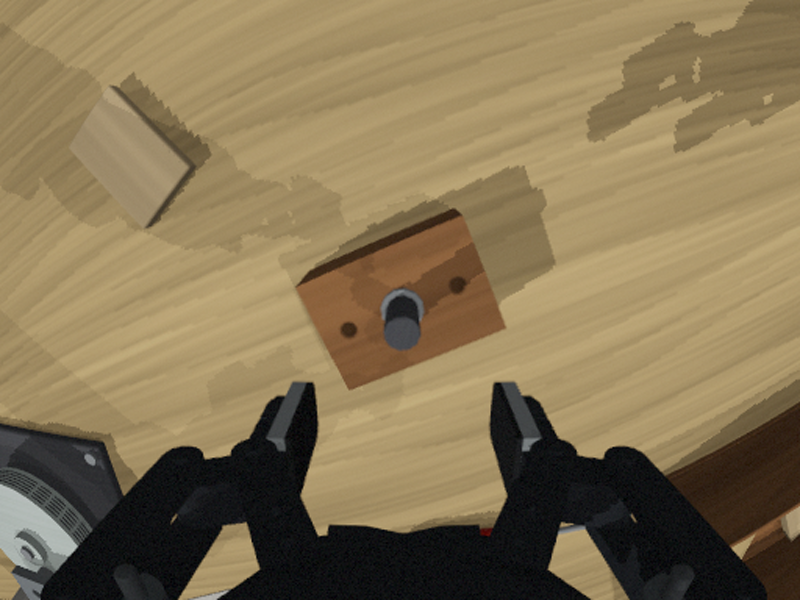

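The pin's handle top is at about (402,333), centred between the fingers. I'll measure it in an enlarged crop.

Run:
```python
from h import *
im=cv2.imread("pics/w5raw.png")[175:235,217:297]
cv2.imwrite("pics/w5c.png",cv2.resize(im,None,fx=10,fy=10,interpolation=cv2.INTER_CUBIC))
print(wat("w5",(402,333),80))
```

```text
[487.65821008 284.4306665   80.        ]
```

View pics/w5c.png

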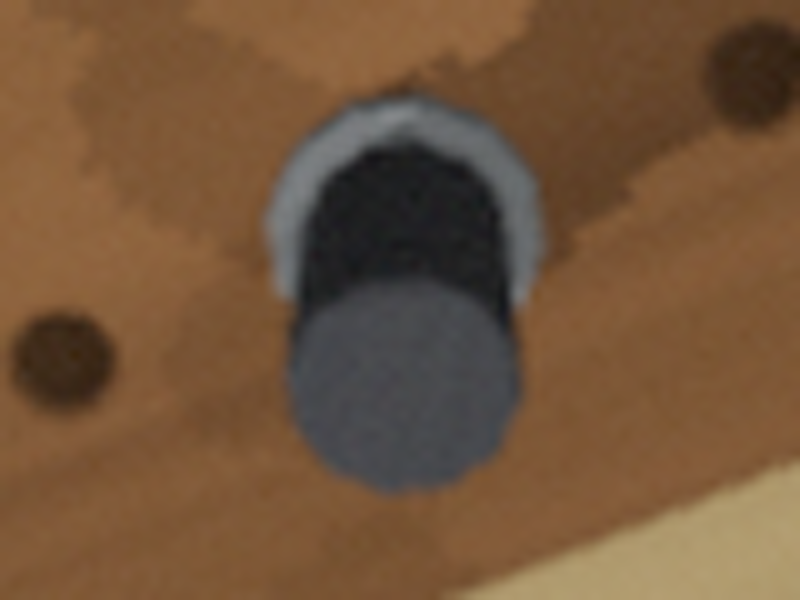

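Run:
```python
from h import *
ph=YAW+np.pi
print("pin top",wat("w5",(405,385),80,10,217,175),"shoulder",wat("w5",(405,228),44,10,217,175))
manip.reach([620,-168,168],ori(ph))
snap("wrist","w6",(217,175,80,60)); print(manip.read_t(),manip.read_tool_pos(),manip.read_tool_rot(),ori(ph))
```

```text
pin top [487.72587332 284.36387744  80.        ] shoulder [487.29909364 284.46555025  44.        ]
23.5833 [ 620.10121023 -166.53549215  168.01953374] [-0.92743403  1.36384321  0.92820044] [-0.92640519  1.36464408  0.92640519]
```

View pics/w6.png

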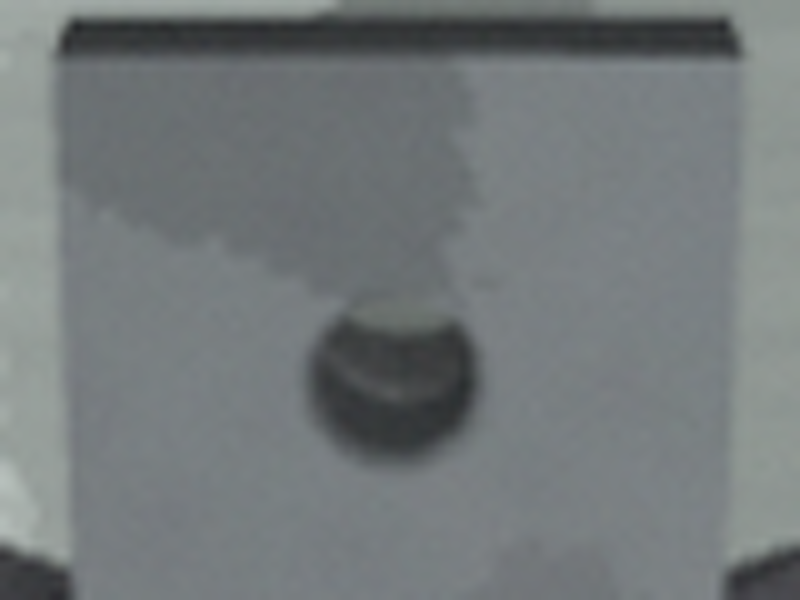

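Run:
```python
from h import *
ph=YAW+np.pi
print(wat("w6",(395,383),88,10,217,175))
manip.movel([620,-168,168],ori(ph)); manip.wait(0.2)
print(manip.read_t(),manip.read_tool_pos(),manip.read_tool_rot())
snap("wrist","w7",(217,175,80,60)); snap("wrist","w7f")
```

```text
[ 620.33959448 -168.31947255   88.        ]
24.0333 [ 620.03087676 -167.83945171  168.0033689 ] [-0.92658064  1.36456822  0.92657745]
```

View pics/w7.png

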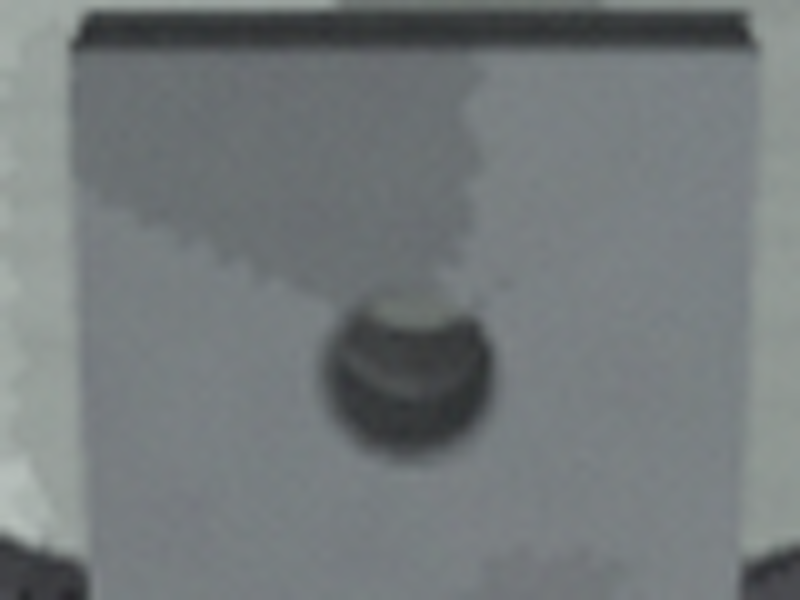

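View pics/w7f.png

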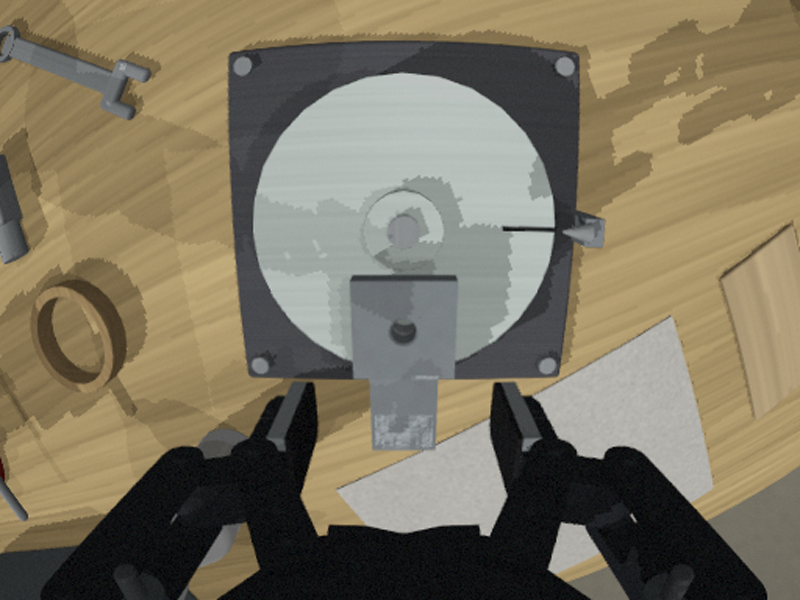

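Run:
```python
from h import *
h=wat("w7",(411,374),88,10,217,175); print("hole",h)
print("bore edge pt (410,327) at z72",wat("w7",(410,327),72,10,217,175)-h, "stand -x dir",-np.cos(YAW),-np.sin(YAW))
# mark line vs hub in wrist full picture
m=[wat("w7f",p,58)[:2] for p in((555,229),(503,229))]; hub=wat("w7f",(403,232),75)[:2]
print(m,hub,h[:2]-hub,np.degrees([np.arctan2(*(q-hub)[::-1]) for q in m]),"line",np.degrees(np.arctan2(*(m[0]-m[1])[::-1])))
print("ptr tip",wat("w7f",(563,230),59), np.hypot(*(wat("w7f",(563,230),59)[:2]-m[0])))
```

```text
hole [ 620.07813915 -168.16955349   88.        ]
bore edge pt (410,327) at z72 [  1.96363083  -0.86155944 -16.        ] stand -x dir -0.9294046186921237 0.3690623995393574
[array([607.09305193, -76.63665614]), array([ 597.39858657, -103.48469436])] [ 577.93727933 -151.48152485] [ 42.14085982 -16.68802864] [68.71662959 67.92888873] line 70.14603080283703
ptr tip [608.86199499 -72.78145807  59.        ] 4.241663788198992
```

Run:
```python
from h import *
ph=YAW+np.pi
manip.reach([487.6,284.4,150],ori(ph))
manip.movel([487.6,284.4,64],ori(ph),speed=120,max_force=10)
manip.wait(0.2); print(manip.read_tool_pos())
manip.gripper_to(10,40); print(manip.read_finger_gap(),manip.read_force())
manip.wait(0.2); print(manip.read_tool_pos(),manip.read_t())
manip.movel([487.6,284.4,125],ori(ph),speed=100)
manip.wait(0.2); print(manip.read_finger_gap(),manip.read_force(),manip.read_tool_pos())
snap("wrist","w8"); print(manip.read_t())
```

```text
[488.34268593 284.71204045  64.92528657]
17.11416389685097 [-1.52133915 -0.51168219  2.18543106]
[487.69581401 284.43623113  64.27171152] 27.5833
16.637357541757197 [-0.17838434  0.44737913 -1.64651304] [486.95015022 284.12970193 124.0937572 ]
28.5917
```

View pics/w8.png

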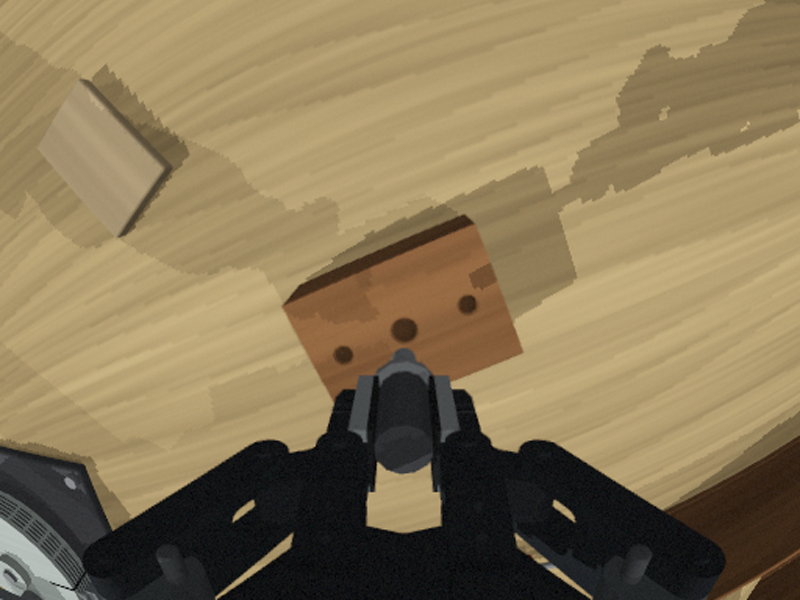

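Run:
```python
from h import *
ph=YAW+np.pi
manip.movel([487.6,284.4,160],ori(ph),speed=150)
manip.reach([620.2,-168.1,175],ori(ph))
manip.movel([620.2,-168.1,146],ori(ph),speed=100); 
for i in range(3):
    manip.wait(0.2); print(manip.read_tool_pos(),manip.read_force())
snap("wrist","w9",(200,165,120,90)); snap("side","s9",(215,150,60,45)); print(manip.read_t(),manip.read_finger_gap())
```

```text
[ 620.78779386 -168.19264263  146.93156463] [ 0.62085251  0.17018293 -1.33296853]
[ 620.43564462 -168.25355601  146.44571963] [-1.05582976  0.09774698 -1.06805786]
[ 620.20645406 -168.18592749  146.0704384 ] [-1.06317003  0.59862844 -1.47373773]
31.8417 16.848742463027445
```

View pics/w9.png

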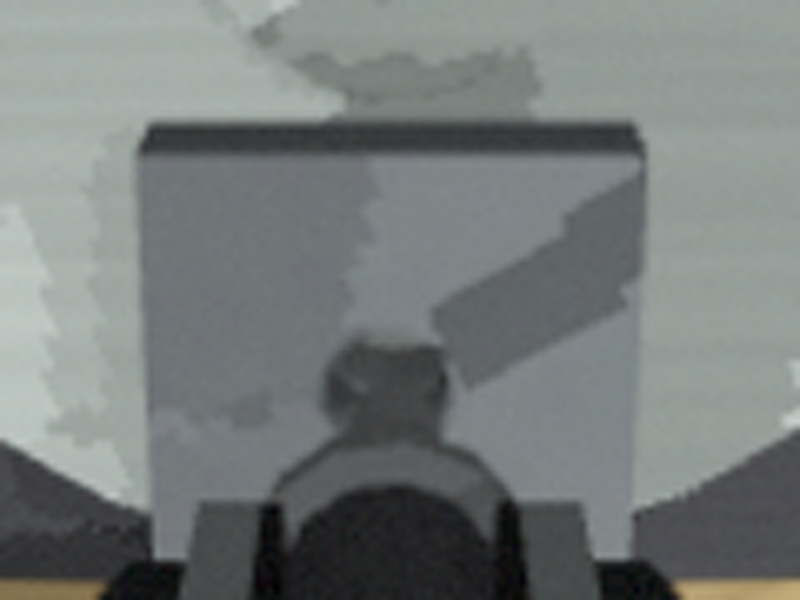

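View pics/s9.png

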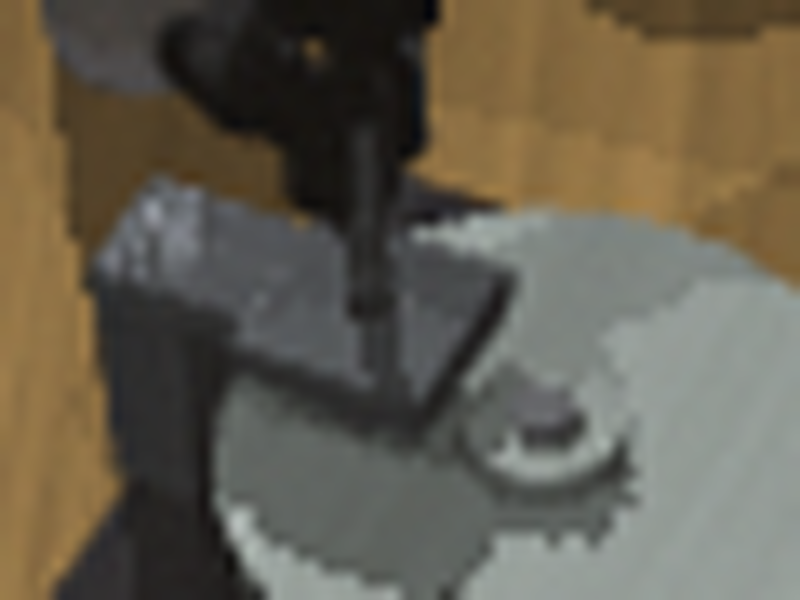

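Run:
```python
from h import *
ph=YAW+np.pi
F0=np.array(manip.read_force())
hit=manip.movel([620.2,-168.1,126],ori(ph),speed=15,max_force=6)
print(hit,manip.read_tool_pos(),np.array(manip.read_force())-F0)
manip.wait(0.2);print(manip.read_tool_pos(),np.array(manip.read_force())-F0,manip.read_t(),manip.read_finger_gap())
```

```text
False [ 620.26861187 -168.13099833  126.12225835] [-0.54311387  0.05585468  0.42298028]
[ 620.25169758 -168.14559881  126.10929563] [-0.673366   -1.63907434 -0.31712411] 33.525 17.082549811860652
```

Run:
```python
from h import *
ph=YAW+np.pi
F0=np.array(manip.read_force())
hit=manip.movel([620.2,-168.1,109],ori(ph),speed=10,max_force=8)
print(hit,manip.read_tool_pos(),np.array(manip.read_force())-F0)
manip.wait(0.2);print(manip.read_tool_pos(),np.array(manip.read_force())-F0,manip.read_t(),manip.read_finger_gap())
snap("wrist","w10",(200,165,120,90)); snap("side","s10",(215,150,60,45))
```

```text
True [ 620.161785   -168.09085017  112.29893751] [0.49664546 0.42332617 7.55385137]
[ 620.15031049 -168.08658072  112.26977499] [-0.29980689  1.46799567  7.6398607 ] 35.0 16.787464474435236
```

View pics/w10.png

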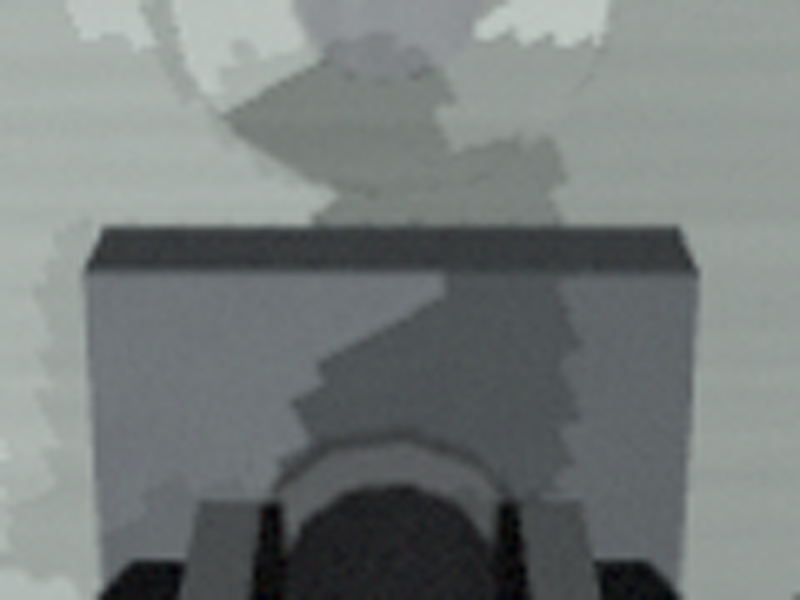

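View pics/s10.png

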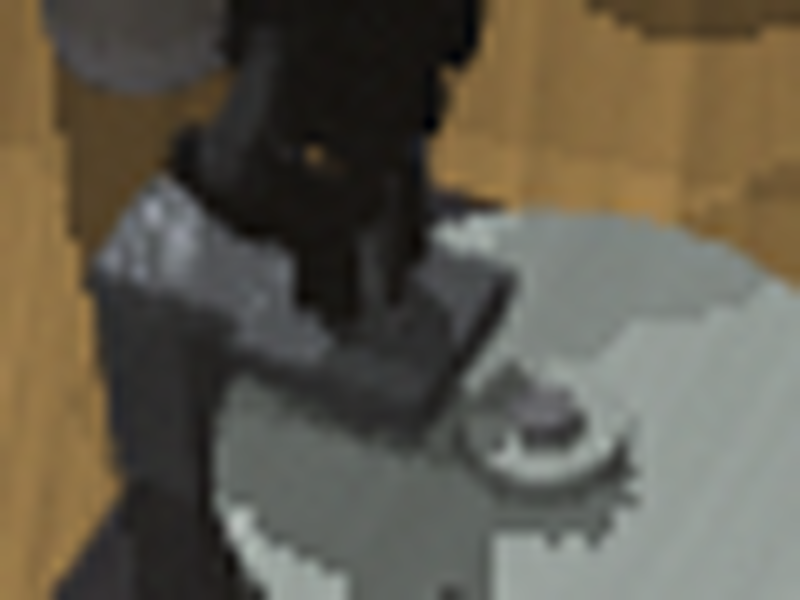

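Run:
```python
from h import *
ph=YAW+np.pi
manip.gripper_to(45); manip.wait(0.2); print(manip.read_force(),manip.read_tool_pos())
manip.movel([620.2,-168.1,190],ori(ph),speed=80); manip.wait(.2)
snap("wrist","w11"); 
manip.reach([430,0,250],ori(ph))
snap("top","t11",(220,140,100,75)); snap("side","s11",(205,155,100,75)); print(manip.read_t())
```

```text
[-0.94443079  0.47244835 -0.33668876] [ 619.15518733 -167.67794744  110.87563829]
38.1917
```

View pics/w11.png

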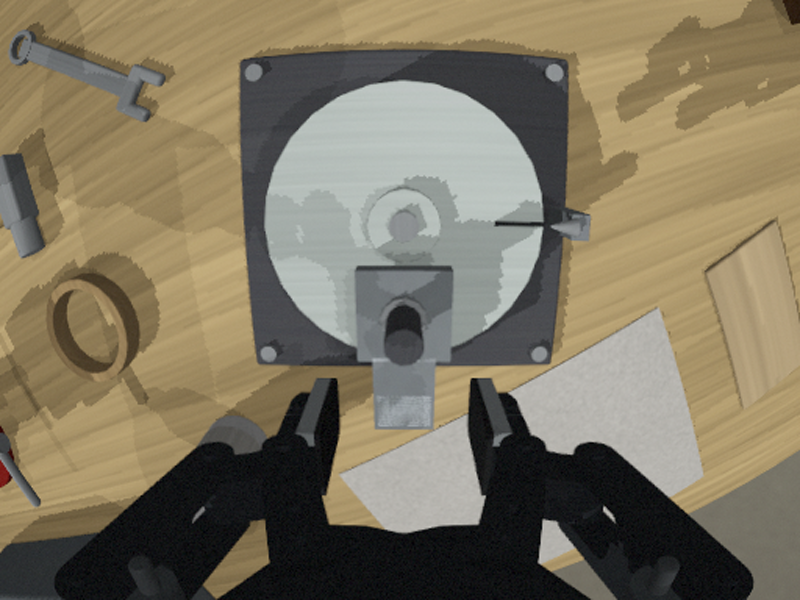

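View pics/t11.png

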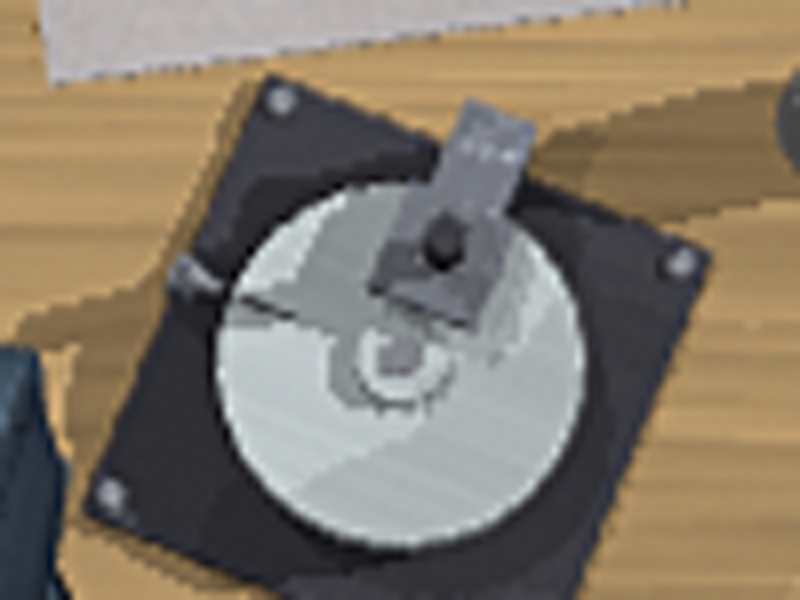

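View pics/s11.png

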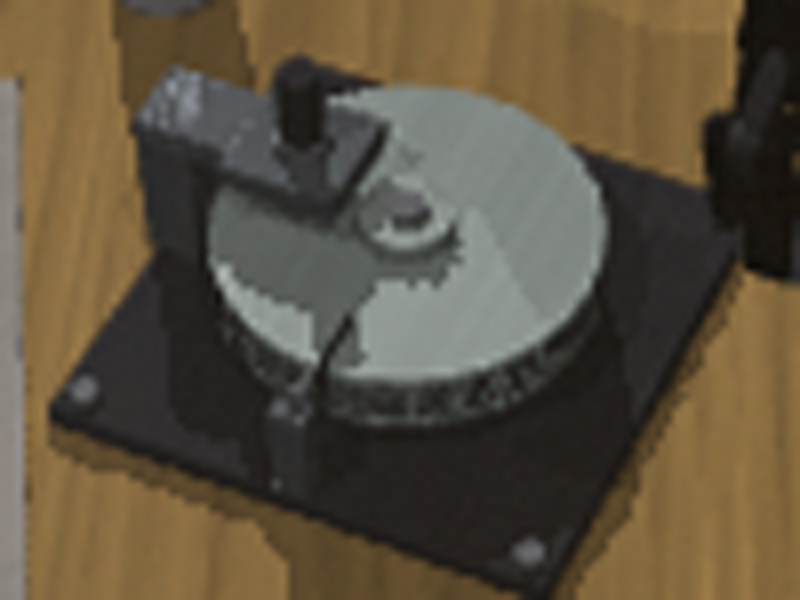

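The pin stands upright with its shoulder on the arm, in the wrist view at (404,325). The mark, at (543,224), points at the tip, at about (555,225). The robot is clear, so I'm handing in.

Run:
```python
from h import *
print(wat("w11",(404,350),128),wat("w11",(404,320),92), np.load("pics/w11.npz")["T"][:3,3])
manip.wait(0.3); manip.close_job(); print(manip.read_t())
```

```text
[ 621.46105694 -168.38334224  128.        ] [ 620.39559282 -167.86891025   92.        ] [ 546.71882315 -139.29850371  315.05379027]
the job is handed in; nothing more can be done
the job is handed in; nothing more can be done
```

The pulley is turned to the pointer, the locking pin is seated fully home, and the job is handed in, with the robot's clock at about 38.5 s. No verdict came back.

- **Pulley:** I turned it about 0.6 rad clockwise with shut fingertips on the rim, pressing 11 to 14 N. The fingers never touched the bush or hub. The wrist view, taken before I fetched the pin, put the end of the mark 4.2 mm from the pointer tip (4 mm is exact).
- **Pin:** It went through the hole without catching and stopped on its shoulder at about 7.6 N. The height at that stop puts the tip about 61 mm above the bench, which is fully home.
- **Last pictures:** The mark was still in line with the pointer and the robot was clear of everything. The pin looked upright: the top of its handle measured about 1.2 mm off its shoulder over 36 mm (0.03 rad), which is within reading error. I saw no bystander moved in the final views, but I did not measure them, and some were out of view.
- **Disagreements:** The side camera read about 4 mm lower in x than the top and wrist cameras, so I placed the pin from matched wrist views. The top view alone put the mark 9.9 mm from the pointer tip. The angles agreed to within about 1°, and I judged my reading of the tip in that coarse picture to be the error.

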